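# Lock the sloping display case of the glass store

## Task

Lock the sloping display case: pull the black bar knob on its face straight out as far as it comes, turn it clockwise (seen facing the knob) about a third of a turn until you feel its stop, then push it fully back in and let go. Leave the glassware standing around it alone.

Things in the scene. Friction and masses are not known exactly. Their poses are not given: they have to be found in the camera images.
- display_case: Fixed grey metal case, 200 mm deep, 460 mm long, on the table. Origin on the table straight below point knob_seat; z up, -x to its low front, y along it. Front edge at x -110 mm, 50 mm high; back edge at x 90 mm, 190 mm high; between them the flat face slopes at 35 degrees. Painted lock panel from y -100 to 90 mm, then a clear pane to y 360 mm. Only the knob stands up from the face.
- knob_seat (a point): Point where the knob's axis leaves the sloping face, 127 mm above the table, fixed to the case. Its frame is upright, parallel to the case's. The face rises towards this frame's +x at 35 degrees, so its outward normal, which is the knob's axis, is (-sin 35, 0, cos 35) in this frame: 35 degrees from vertical, leaning to the case's front.
- knob_grip (a point): Middle of the knob's grip, on its axis, 32 mm out from the face when in, 46 mm when out. Black knob: round skirt 60 mm wide, its top 12 mm out from the face (knob in); on it a straight bar 70 mm long, 18 wide, 36 high (12 to 48 mm out), centred on the axis, with a small metal inlay near its nose end. x along the bar to the nose, y across it, z outward along the axis.
- knob_pull (a joint): How far the knob is pulled out along its axis: 0 fully in, 0.014 m fully out, at its stop. No spring: it stays where it is left and takes about 5 to 8 N to move. Out by less than 11 mm it cannot be turned over to the locked place; where it is blocked from going in, it stays 10 to 11 mm out.
- knob_turn (a joint): Rad; 0 = bar's nose straight up the slope; grows anticlockwise seen facing the knob. Starts at 2.05 to 2.4. Out, it turns easily clockwise (under 0.1 N m) to a hard stop at -0.3 to 0.3, hidden and new each time: feel for it. It goes in only from that stop to 0.1 rad before it (or back at the start); between, it is blocked: do not force it. Ease off before pushing. Keeps its angle when released.
- vase: Green glass vase, 150 mm high, 76 mm wide, upright on the table at the right end of the case, beside the knob's panel; origin at the centre of its foot. Leave alone.
- bowl: Amber glass bowl, 110 mm wide, 55 mm high, on the table in front of the case, below the knob; origin at the centre of its foot. Leave alone.
- beaker: Clear glass beaker, 72 mm wide, 100 mm high, upright on the table beyond the right front corner of the case; origin at the centre of its foot. Leave alone.

How it is judged:
On the way, in this order (a step that is already met when the one before it is completed fails the run):
1. the knob is pulled out, still at its unlocked angle (value of joint knob_pull above 0.01 m and value of joint knob_turn above 1.7 rad), for 0.1 s.
2. the knob, still out, is turned to the locked end (value of joint knob_pull above 0.009 m and value of joint knob_turn below 0.5 rad), for 0.1 s.
At the end, for the whole second after the job is handed in: The knob is pushed in to within 3 mm of fully home with its turn below 0.6 rad, which is possible only in the locked place at the stop, and it is at rest (value of joint knob_pull below 0.003 m and value of joint knob_turn below 0.6 rad and velocity of joint knob_turn below 0.05 rad/s); the robot touches nothing.
It fails at once if the vase is shifted more than 25 mm or tipped (distance of vase from where it was at the start of the episode above 0.025 m or angle between vase's own z axis and vertical above 0.3 rad).
It fails at once if the bowl is shifted more than 25 mm or tipped (distance of bowl from where it was at the start of the episode above 0.025 m or angle between bowl's own z axis and vertical above 0.3 rad).
It fails at once if the beaker is shifted more than 25 mm or tipped (distance of beaker from where it was at the start of the episode above 0.025 m or angle between beaker's own z axis and vertical above 0.3 rad).
It also fails if it takes over 58 s, if anything falls off the work surface, if the arm or the gripper's body presses on something with over 40 N, if the wrist force passes 120 N, or if a joint passes its speed limit or range.

## Robot

A 6-joint arm with a two-finger parallel gripper is mounted at the origin on the work surface. World frame = base frame: x ahead of the robot, y to its left, z up, the work surface at z = 0. Lengths are in m, angles in rad, forces in N, time in s.
With the tool pointing down it reaches from about 0.35 to 0.975 m from the base axis. Payload 4.9 kg.
Tool frame: the origin (TCP) lies at the very end of the fingers, on their centre line; the grasp point (between the pads) lies 19 mm behind it (ctrl.pinch_z is the distance from the TCP to the grasp point, in m); z points along the fingers, y is the direction in which the jaws open and shut (so a half turn about z gives the same grasp; the last joint's range is limited). The gripper opens to 85 mm and grips with 20 to 120 N. Pads are 22 mm wide; open, the fingers measure 114 mm over their backs; the gripper's body (76 mm by 85 mm) begins 54 mm behind the grasp point. The pads swing forward as they close: fully open they stand 13 mm farther back than shut.
Start: joints at [-1.297, 0.053, 1.613, -0, 1.476, -0.119], TCP at [0.239, -0.577, 0.231] pointing down, gripper open.
Joint ranges: [-3.01, 3.01], [-1.01, 2.22], [0.06, 2.58], [-1.02, 4.17], [0.09, 2.62], [-3.14, 3.14]. Speed limits (rad/s): [2.57, 2.57, 3.14, 3.14, 3.14, 3.14].

## Interface

Orientations are given as a rotation vector (axis times angle).
In Python, from station import ctrl gives the robot as it stands.
- The arm moves only by the tool carry_out, never from a script. Its argument "series" is a list of rows, each a list of 7 numbers: the shift along the world's x, y, z each as a share of 0.025 m, from -1 to 1, then the turn, a rotation vector about the world's x, y, z each as a share of 0.1 rad, from -1 to 1, then the opening, from 0 (shut) to 1 (fully open). A call has 1 to 12 rows; each row shifts and turns the commanded pose from where the row before left it; what a row does not reach is not made up. A row lasts 1/10 s, in which the tool goes at most 50 mm and 8.59 degrees, less where a joint would pass 70% of its speed; a pose out of reach is approached as far as the arm can. A call with a number of a shift or a turn outside -1 to 1 is refused whole. A call with a gripper value outside its range is refused whole. The fingers move at their own pace and stop on an object; "grip_force" is the grip in N (left out, the last holds). Time passes only in rows, so rows that do not move let the fingers close. It gives the time, the measured TCP pose, the force and the opening at its end, in the units of the state.
- ctrl.get_obs(): the state, without advancing time (a new reading comes with each control period).
- ctrl.get_image(name): name is "scene" or "top" or "wrist"; returns a dict with "frame" (420x560x3 uint8, blue, green, red), "fx", "fy", "cx", "cy" (pixels), "R" (3x3) and "t" (3): a world point X has camera coordinates R X + t; the wrist camera has in their place "hand_eye" (4x4, takes a point from camera to tool coordinates, whose origin is the TCP and whose axes are the flange's). Camera axes: x right, y down, z forward; pixel columns grow to the right and rows downward; lengths in m; the calibration is good to about 2 mm. A picture is of the moment at which its call begins: read the wrist's pose just before it. There is no depth.
- ctrl.finish_job(): hands the job in, once; it reports no verdict.
Trained networks look in a picture, given as the dict that the camera call returned (one of the last four; its "shot" number tells which), for a name from the list of things; names that differ only in an ending like _2 or _b are one class to them, and where a whole thing is asked for, a point or a joint stands for the part that bears it (a point fixed in the world has none). Each returns a list of dicts, best first, with "p" (0 to 1); they miss things now and then, are a little off and sometimes report something else, mostly with a low value. They report only what shows in the picture. A call takes as long as a camera call.
- ctrl.trace(picture, name): "mask" (420x560 bool, what is visible of it) and "rect" ([left, top, width, height] as shares, 0 to 1, of the picture: columns of its width, rows of its height, round what is visible of it).
- ctrl.mark_of(picture, name): "position" ([column, row] as shares, 0 to 1, of the picture: columns of its width, rows of its height: a listed point, or the origin of a listed thing).
The state is a dict: "t": time; "q": joint angles; "dq": joint speeds; "effort": joint torques, N m; "tool_pos": TCP position; "tool_rot": TCP orientation; "contact_force": force on the tool from outside, world axes, zero at the start; "wrist_torque": the same for the moment, N m; "opening": finger opening in m.
Only numpy, scipy, OpenCV 4.12 (cv2) and the standard library are available. Lean on these libraries where they do the work, as an engineer would, in place of code of your own. Each camera call takes 0.05 s, during which the arm holds its last target.

## Working session

There is one attempt and no reset: what is moved stays moved. The work goes in short steps, Python scripts to look and compute and a tool call to move; the robot and the scene stay as the last step left them, time stands still between calls to the robot, and variables do not carry over. Pictures are saved under pics/ and viewed, and the job is handed in when it is done.

Besides the shell and the picture viewer there is one more tool, called after ">>>" as name(argument=value, ...) on one line, values as JSON. carry_out: Moves the arm, as the interface text tells. Shift numbers are shares of 0.025 m and turn numbers shares of 0.1 rad, none past 1 either way. Its arguments: {"type":"object","properties":{"series":{"type":"array"},"grip_force":{"type":"number"}},"required":["series"]}

```bash
ls; mkdir -p pics; cat > look.py <<'E'
from station import ctrl
import cv2,numpy as np
def snap(name,fn,names=(),):
    p=ctrl.get_image(name); f=p["frame"].copy()
    res={}
    for n in names:
        m=ctrl.mark_of(p,n)
        if m:
            c=np.array(m[0]["position"])*[560,420]; res[n]=(c,m[0]["p"]); cv2.circle(f,(int(c[0]),int(c[1])),3,(0,0,255),1)
            cv2.putText(f,n,(int(c[0])+4,int(c[1])),0,0.35,(0,0,255),1)
            print(name,n,c.round(1),round(m[0]["p"],2), len(m))
    cv2.imwrite("pics/"+fn,f)
    cv2.imwrite("pics/raw_"+fn,p["frame"])
    return p,res
def P(p):
    return np.array([[p["fx"],0,p["cx"]],[0,p["fy"],p["cy"]],[0,0,1]])@np.c_[p["R"],p["t"]]
def ray(p,c):
    R=np.array(p["R"]);t=np.array(p["t"])
    d=R.T@np.array([(c[0]-p["cx"])/p["fx"],(c[1]-p["cy"])/p["fy"],1]); return -R.T@t,d/np.linalg.norm(d)
E
python3 - <<'E'
from look import *
N=["display_case","knob_seat","knob_grip","vase","bowl","beaker"]
o=ctrl.get_obs();print({k:np.round(v,3) for k,v in o.items()})
a,ra=snap("scene","s1.png",N);b,rb=snap("top","t1.png",N)
snap("wrist","w1.png",N)
for n in N:
    if n in ra and n in rb:
        X=cv2.triangulatePoints(P(a),P(b),ra[n][0].reshape(2,1),rb[n][0].reshape(2,1)).ravel();print(n,(X[:3]/X[3]).round(4))
E
```

```text
pics
{'t': np.float64(0.0), 'q': array([-1.297,  0.053,  1.614,  0.   ,  1.476, -0.119]), 'dq': array([-0.001, -0.   ,  0.001,  0.002,  0.   , -0.001]), 'effort': array([-2.0000e-03, -3.9369e+01, -3.7018e+01, -0.0000e+00,  7.0000e-03,
        0.0000e+00]), 'tool_pos': array([ 0.239, -0.577,  0.23 ]), 'tool_rot': array([-3.079, -0.613,  0.   ]), 'contact_force': array([-0.385,  0.592, -0.135]), 'wrist_torque': array([-0.031, -0.016, -0.001]), 'opening': np.float64(0.086)}
scene display_case [291.5 236.6] 0.73 1
scene knob_seat [292.4 201.3] 0.77 1
scene knob_grip [300. 188.] 0.9 1
scene vase [206.3 204.6] 0.63 1
scene bowl [295.  187.7] 0.65 2
scene beaker [232.8 167. ] 0.56 1
top display_case [266.2 232.5] 0.75 2
top knob_seat [264.1 225.2] 0.84 1
top knob_grip [265.9 229. ] 0.68 1
top vase [357.9 214.5] 0.65 1
top bowl [237.1 313.4] 0.85 1
top beaker [380.8 273.2] 0.83 1
display_case [ 0.5606 -0.1119  0.0139]
knob_seat [ 0.5599 -0.113   0.1271]
knob_grip [ 0.5456 -0.1122  0.1536]
vase [ 0.5934 -0.3193  0.0103]
bowl [ 0.4367 -0.1064  0.0722]
beaker [ 0.4586 -0.3573 -0.0023]
```

View pics/s1.png

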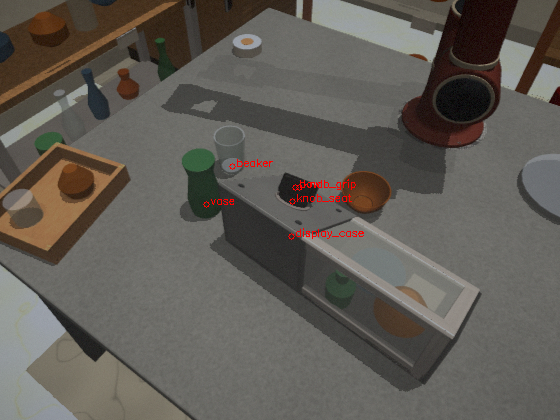

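View pics/t1.png

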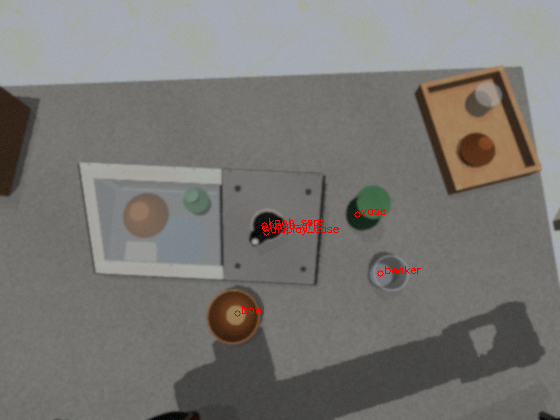

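View pics/w1.png

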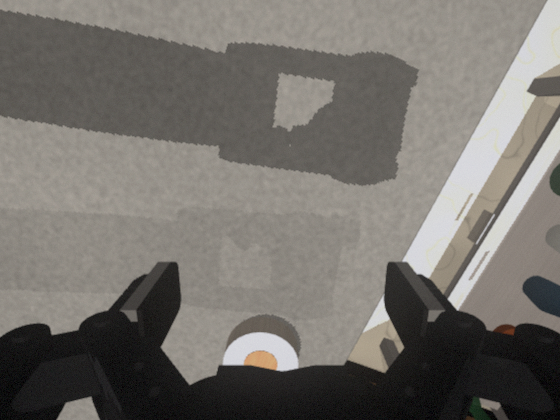

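```bash
python3 - <<'E'
from look import *
p,_=snap("top","t2.png")
f=p["frame"]
cv2.imwrite("pics/t2c.png",cv2.resize(f[150:300,70:340],None,fx=2.9,fy=2.9,interpolation=cv2.INTER_CUBIC))
def onz(c,z):
    o,d=ray(p,c); return o+d*(z-o[2])/d[2]
A=onz((80,163),.19);B=onz((324,173),.19);print(A,B,np.arctan2(*( (A-B)[:2]))," yaw=-that")
A=onz((95,273),.05);B=onz((317,284),.05);print(A,B,np.arctan2(*( (A-B)[:2])))
o=ray(p,(0,0))[0];print(o)
i=ctrl.get_image("wrist");print(np.round(i["hand_eye"],4),i["fx"])
E
```

```text
[0.68110178 0.22942225 0.19      ] [ 0.64224788 -0.2276858   0.19      ] 0.08479554037661212  yaw=-that
[0.48389931 0.25122295 0.05      ] [ 0.44170306 -0.21339308  0.05      ] 0.09057113589479181
[ 0.42535251 -0.1434342   0.97507072]
[[-2.000e-04 -9.606e-01 -2.779e-01  6.960e-02]
 [ 1.000e+00 -2.000e-04  1.000e-04 -2.000e-04]
 [-1.000e-04 -2.779e-01  9.606e-01 -1.421e-01]
 [ 0.000e+00  0.000e+00  0.000e+00  1.000e+00]] 346.5737537717442
```

View pics/t2c.png

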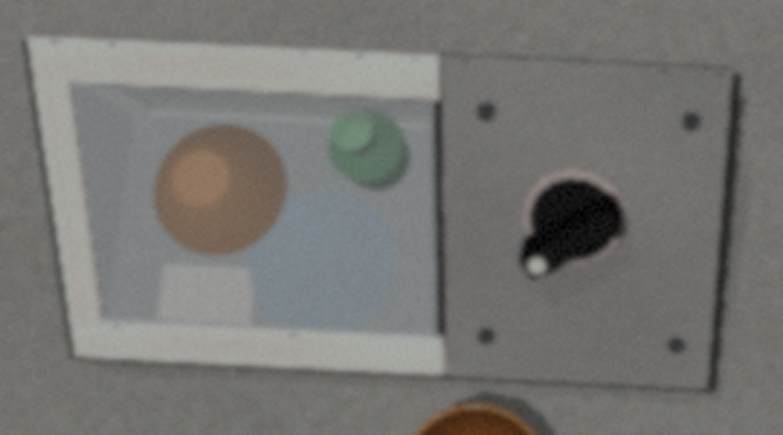

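```bash
cat > plan.py <<'E'
from look import *
from scipy.spatial.transform import Rotation as Ro
PSI=-0.088; S=np.array([0.560,-0.117,0.127])
def setup():
    return Ro.from_euler('z',PSI).as_matrix()@Ro.from_euler('y',-35,degrees=True).as_matrix() # cols: upslope, along, normal
def toolR(theta):
    K=setup(); z=-K[:,2]
    y=-(K[:,0]*np.cos(theta+np.pi/2)+K[:,1]*np.sin(theta+np.pi/2))
    return np.c_[np.cross(y,z),y,z]
def target(theta,out,S=None,):
    """TCP so grasp point is 'out' from the face"""
    K=setup(); return (globals()['S'] if S is None else S)+K[:,2]*(out-ctrl.pinch_z), toolR(theta)
def delta(pos,R):
    o=ctrl.get_obs(); dp=(pos-o["tool_pos"])/0.025
    dr=(Ro.from_matrix(R)*Ro.from_rotvec(o["tool_rot"]).inv()).as_rotvec()/0.1
    print("shift units",dp.round(2),"turn units",dr.round(2)); return dp,dr
E
python3 - <<'E'
from plan import *
p,_=snap("top","t3.png")
K=setup()
for n,c in(("inlay",(255.2,241.4)),):
    o,d=ray(p,c); q=S+K[:,2]*.048; X=o+d*((q-o)@K[:,2])/(d@K[:,2]); l=K.T@(X-S); print(l, np.arctan2(l[1],l[0]))
pos,R=target(2.25,.16); print(pos,ctrl.pinch_z); delta(pos,R)
E
```

```text
[-0.01355598  0.02007792  0.048     ] 2.1646618143691434
[ 0.47926726 -0.10987712  0.24274618] 0.0187
shift units [ 9.6  18.7   0.46] turn units [-5.75 -3.92 17.08]
```

>>> carry_out(series=[[0.48, 0.9, 0.3, -0.29, -0.2, 0.85, 1], [0.48, 0.9, 0.3, -0.29, -0.2, 0.85, 1], [0.48, 0.9, 0.3, -0.29, -0.2, 0.85, 1], [0.48, 0.9, 0.3, -0.29, -0.2, 0.85, 1], [0.48, 0.9, 0.3, -0.29, -0.2, 0.85, 1], [0.48, 0.9, 0.3, -0.29, -0.2, 0.85, 1], [0.48, 0.9, 0.3, -0.29, -0.2, 0.85, 1], [0.48, 0.9, 0.3, -0.29, -0.2, 0.85, 1], [0.48, 0.9, 0.3, -0.29, -0.2, 0.85, 1], [0.48, 0.9, 0.3, -0.29, -0.2, 0.85, 1], [0.48, 0.9, 0.3, -0.29, -0.2, 0.85, 1], [0.48, 0.9, 0.3, -0.29, -0.2, 0.85, 1]])

```text
t: 2.4
tool_pos: [0.3835, -0.3063, 0.3218]
tool_rot: [2.083, 1.811, 0.225]
contact_force: [0.3, -0.5, -0.0]
opening: 0.0857
```

```bash
python3 - <<'E'
from plan import *
pos,R=target(2.2,.16); delta(pos,R); print(ctrl.get_obs()["q"].round(2))
E
```

```text
shift units [ 3.83  7.86 -3.16] turn units [-2.07 -1.57  6.39]
[-0.93 -0.6   2.03  0.19  1.35 -0.8 ]
```

>>> carry_out(series=[[0.42, 0.87, -0.2, -0.23, -0.17, 0.7, 1], [0.42, 0.87, -0.2, -0.23, -0.17, 0.7, 1], [0.42, 0.87, -0.35, -0.23, -0.17, 0.7, 1], [0.42, 0.87, -0.35, -0.23, -0.17, 0.7, 1], [0.42, 0.87, -0.35, -0.23, -0.17, 0.7, 1], [0.42, 0.87, -0.35, -0.23, -0.17, 0.7, 1], [0.42, 0.87, -0.35, -0.23, -0.17, 0.7, 1], [0.42, 0.87, -0.35, -0.23, -0.17, 0.7, 1], [0.42, 0.87, -0.35, -0.23, -0.17, 0.7, 1], [0, 0, 0, 0, 0, 0, 1]])

```text
t: 3.4
tool_pos: [0.4772, -0.1095, 0.2478]
tool_rot: [1.277, 2.232, 0.331]
contact_force: [0.5, -0.1, -0.3]
opening: 0.0855
```

```bash
cat > w.py <<'E'
from plan import *
def wcam(o,p):
    T=np.eye(4);T[:3,:3]=Ro.from_rotvec(o["tool_rot"]).as_matrix();T[:3,3]=o["tool_pos"]
    M=np.linalg.inv(T@np.array(p["hand_eye"])); p=dict(p);p["R"]=M[:3,:3];p["t"]=M[:3,3];return p
def proj(p,X):
    c=np.array(p["R"])@X+np.array(p["t"]);return np.array([p["fx"]*c[0]/c[2]+p["cx"],p["fy"]*c[1]/c[2]+p["cy"]])
E
python3 - <<'E'
from w import *
pos,R=target(2.2,.16); delta(pos,R); print(ctrl.get_obs()["q"].round(2))
o=ctrl.get_obs();p,r=snap("wrist","w2.png",["knob_seat","knob_grip","display_case"])
p=wcam(o,p);K=setup();f=p["frame"].copy()
n=K[:,2]
for h in(.0,.032):
  print(h,proj(p,S+n*h))
for h,rad in((.012,.03),(0.0,.03)):
  pts=np.array([proj(p,S+n*h+rad*(K[:,0]*np.cos(a)+K[:,1]*np.sin(a))) for a in np.linspace(0,6.28,60)])
  cv2.polylines(f,[pts.astype(int)],True,(0,255,0),1)
b=np.array([[.035,.009],[.035,-.009],[-.035,-.009],[-.035,.009]]);t=2.2
M=np.array([[np.cos(t),-np.sin(t)],[np.sin(t),np.cos(t)]])
for h in(.048,):
  pts=np.array([proj(p,S+K@np.r_[M@q,h]) for q in b]);cv2.polylines(f,[pts.astype(int)],True,(0,255,255),1)
for e in([-.1,.09],):
  x0,x1=-.11/np.cos(.6109),.09/np.cos(.6109)
  pts=np.array([proj(p,S+K@np.r_[q,0]) for q in([x0,-.1],[x1,-.1],[x1,.09],[x0,.09])]);cv2.polylines(f,[pts.astype(int)],True,(255,255,0),1)
cv2.imwrite("pics/w2o.png",f)
E
```

```text
shift units [ 0.08 -0.02 -0.2 ] turn units [-0.03 -0.07  0.09]
[-0.51 -0.74  2.28  0.27  1.06 -1.11]
wrist knob_seat [286.2 187.9] 0.81 1
wrist knob_grip [282.5 198.2] 0.77 1
wrist display_case [228.3 131.8] 0.72 1
0.0 [283.2551563  190.27742446]
0.032 [283.08353118 200.08579459]
```

View pics/w2o.png

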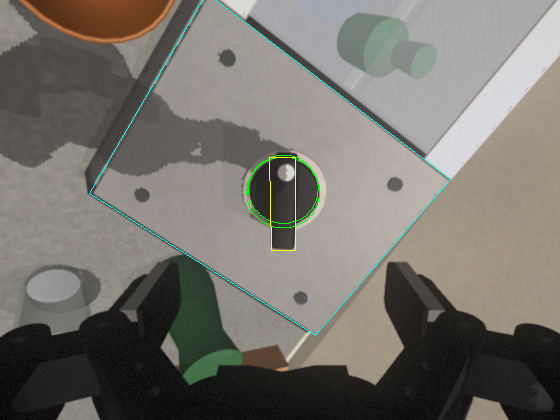

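View pics/w2.png

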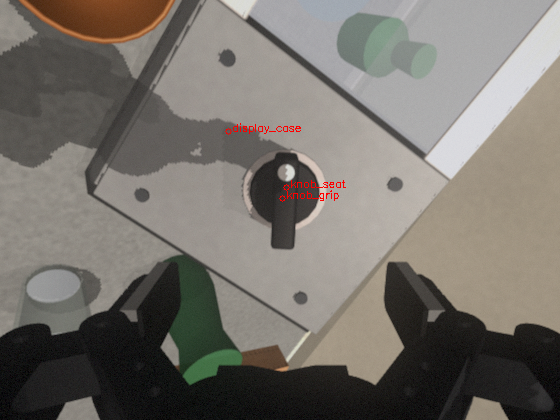

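```bash
sed -i 's/^PSI=.*/PSI=-0.088; S=np.array([0.560,-0.117,0.127])/' plan.py; python3 - <<'E'
from w import *
R=toolR(2.17);S2=S+.001*R[:,1];print(S2, R[:,1])
pos,R=target(2.17,.034,S2); delta(pos,R); print(setup())
E
```

```text
[ 0.56072339 -0.11649765  0.12747365] [0.72339262 0.50235249 0.47365081]
shift units [ 2.97 -0.13 -4.44] turn units [ 0.16 -0.05 -0.11]
[[ 0.81598233  0.08788647 -0.57135698]
 [-0.07199238  0.9961305   0.05040961]
 [ 0.57357644  0.          0.81915204]]
```

>>> carry_out(series=[[0.4, -0.02, -0.6, 0.08, -0.03, -0.06, 1], [0.4, -0.02, -0.6, 0.08, -0.02, -0.05, 1], [0.4, -0.02, -0.6, 0, 0, 0, 1], [0.4, -0.02, -0.6, 0, 0, 0, 1], [0.4, -0.02, -0.6, 0, 0, 0, 1], [0.4, -0.01, -0.6, 0, 0, 0, 1], [0.3, -0.01, -0.45, 0, 0, 0, 1], [0.27, -0.01, -0.39, 0, 0, 0, 1], [0, 0, 0, 0, 0, 0, 1]])

```text
t: 4.5
tool_pos: [0.5517, -0.1157, 0.1379]
tool_rot: [1.3, 2.218, 0.346]
contact_force: [-0.4, 0.2, -0.1]
opening: 0.0856
```

```bash
python3 - <<'E'
from w import *
S2=S+.001*toolR(2.17)[:,1]
pos,R=target(2.17,.034,S2); delta(pos,R);o=ctrl.get_obs(); print(o["q"].round(2),o["contact_force"],o["wrist_torque"])
snap("wrist","w3.png")
E
```

```text
shift units [ 0.01 -0.    0.09] turn units [-0.01 -0.03  0.01]
[-0.44 -0.38  2.24  0.3   0.72 -1.12] [-0.40630736  0.2382016  -0.09739875] [ 0.047807    0.26437459 -0.02558333]
```

View pics/w3.png

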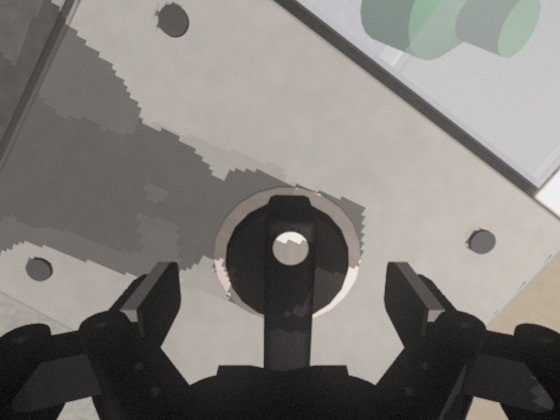

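>>> carry_out(series=[[0.05, 0.04, 0.08, 0, 0, 0, 1], [0, 0, 0, 0, 0, 0, 0], [0, 0, 0, 0, 0, 0, 0], [0, 0, 0, 0, 0, 0, 0], [0, 0, 0, 0, 0, 0, 0], [0, 0, 0, 0, 0, 0, 0], [0, 0, 0, 0, 0, 0, 0], [0, 0, 0, 0, 0, 0, 0], [0, 0, 0, 0, 0, 0, 0]], grip_force=50)

```text
t: 5.45
tool_pos: [0.5524, -0.1144, 0.1409]
tool_rot: [1.297, 2.219, 0.344]
contact_force: [-11.4, -2.5, 5.1]
opening: 0.0173
```

```bash
cat > st.py <<'E'
from w import *
o=ctrl.get_obs();K=setup()
print("t",o["t"],"q",o["q"].round(2),"op",o["opening"].round(4))
R=Ro.from_rotvec(o["tool_rot"]).as_matrix()
print("F face",(K.T@o["contact_force"]).round(2),"M face",(K.T@o["wrist_torque"]).round(3))
g=o["tool_pos"]-R[:,2]*ctrl.pinch_z
l=K.T@R; y=-l[:,1]
print("grasp in face frame mm",(K.T@(g-S)*1000).round(1),"theta",round((np.arctan2(y[1],y[0])-np.pi/2)%(2*np.pi),3),"tilt",np.degrees(np.arccos(-l[2,2])).round(2))
E
python3 st.py
```

```text
Traceback (most recent call last):
  File "st.py", line 3, in <module>
    print("t",o["t"],"q",o["q"].round(2),"op",o["opening"].round(4))
                                              ^^^^^^^^^^^^^^^^^^
AttributeError: 'float' object has no attribute 'round'
```

```bash
sed -i 's/o\["opening"\].round(4)/round(float(o["opening"]),4)/' st.py
python3 st.py
```

```text
t 5.45 q [-0.43 -0.38  2.24  0.29  0.73 -1.11] op 0.0173
F face [-6.21 -3.54 10.56] M face [-0.554  1.189 -0.052]
grasp in face frame mm [ 1.6  1.9 34.5] theta 2.172 tilt 0.17
```

>>> carry_out(series=[[-0.06, 0.005, 0.08, 0, 0, 0, 0], [-0.06, 0.005, 0.08, 0, 0, 0, 0], [-0.06, 0.005, 0.08, 0, 0, 0, 0], [-0.06, 0.005, 0.08, 0, 0, 0, 0], [0, 0, 0, 0, 0, 0, 0]])

```text
t: 5.95
tool_pos: [0.5468, -0.1139, 0.1486]
tool_rot: [1.297, 2.217, 0.345]
contact_force: [-1.0, -4.0, -2.1]
opening: 0.0169
```

```bash
python3 st.py
```

```text
t 5.95 q [-0.44 -0.41  2.25  0.29  0.75 -1.11] op 0.0169
F face [-1.69 -4.05 -1.37] M face [-0.754  0.432  0.004]
grasp in face frame mm [ 1.4  2.  44.1] theta 2.171 tilt 0.08
```

>>> carry_out(series=[[-0.06, 0.005, 0.08, 0, 0, 0, 0], [-0.05, 0.005, 0.07, 0, 0, 0, 0], [0, 0, 0, 0, 0, 0, 0]])

```text
t: 6.25
tool_pos: [0.5442, -0.1136, 0.1523]
tool_rot: [1.297, 2.217, 0.345]
contact_force: [1.3, -5.2, -2.7]
opening: 0.0174
```

```bash
python3 st.py; python3 -c "
from look import *
snap('scene','s4.png');snap('wrist','w4.png')
f=cv2.imread('pics/raw_s4.png');cv2.imwrite('pics/s4c.png',cv2.resize(f[120:260,200:400],None,fx=4,fy=4))"
```

```text
t 6.25 q [-0.44 -0.43  2.25  0.29  0.76 -1.11] op 0.0174
F face [-0.11 -5.05 -3.19] M face [-0.814  0.362 -0.01 ]
grasp in face frame mm [ 1.4  2.  48.7] theta 2.171 tilt 0.06
```

View pics/s4c.png

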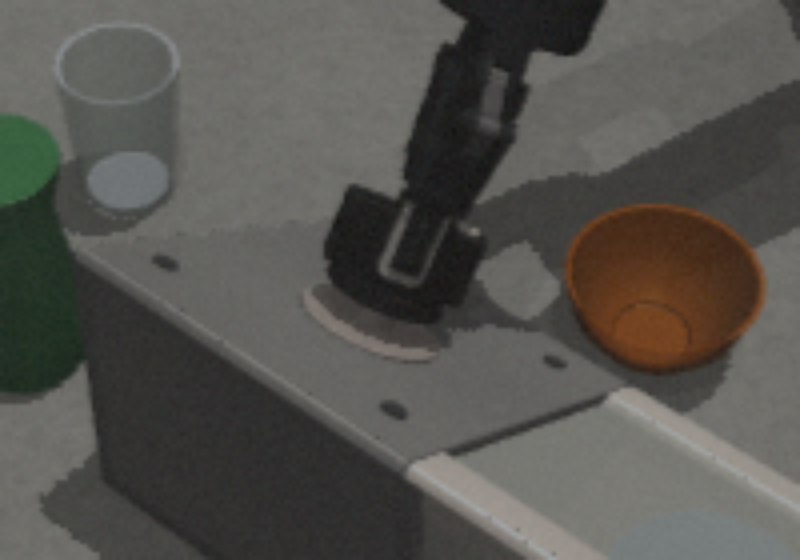

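View pics/w4.png

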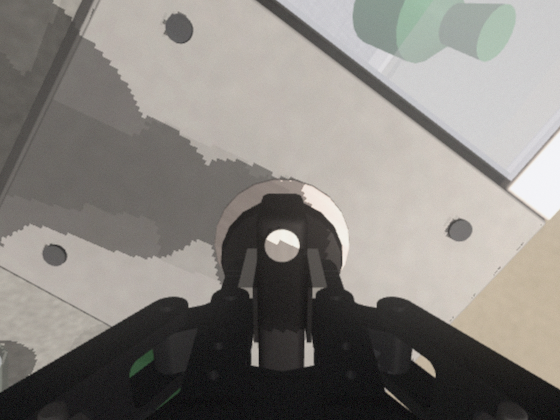

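>>> carry_out(series=[[-0.045, 0.004, 0.065, 0, 0, 0, 0], [0, 0, 0, 0, 0, 0, 0]])

```text
t: 6.55
tool_pos: [0.5436, -0.1136, 0.1524]
tool_rot: [1.299, 2.214, 0.346]
contact_force: [24.4, -8.4, -19.8]
opening: 0.0172
```

```bash
python3 st.py
```

```text
t 6.55 q [-0.44 -0.43  2.25  0.29  0.76 -1.11] op 0.0172
F face [  9.12  -6.25 -30.55] M face [-0.986 -1.179  0.02 ]
grasp in face frame mm [ 0.9  2.  49. ] theta 2.169 tilt 0.09
```

>>> carry_out(series=[[0.025, -0.002, -0.035, 0, 0, 0, 0], [0, 0, 0, 0.4, -0.035, -0.573, 0], [0, 0, 0, 0.4, -0.035, -0.573, 0], [0, 0, 0, 0.4, -0.035, -0.573, 0], [0, 0, 0, 0.4, -0.035, -0.573, 0], [0, 0, 0, 0.4, -0.035, -0.573, 0], [0, 0, 0, 0, 0, 0, 0]])

```text
t: 7.25
tool_pos: [0.544, -0.1135, 0.1525]
tool_rot: [1.687, 1.982, 0.475]
contact_force: [12.6, -4.7, -11.2]
opening: 0.0174
```

```bash
python3 st.py
```

```text
t 7.25 q [-0.44 -0.43  2.25  0.29  0.76 -0.76] op 0.0174
F face [  4.17  -3.55 -16.62] M face [-0.732 -0.387 -0.079]
grasp in face frame mm [ 1.3  2.1 48.9] theta 1.819 tilt 0.01
```

>>> carry_out(series=[[0.01, 0, -0.012, 0.571, -0.05, -0.819, 0], [0, 0, 0, 0.571, -0.05, -0.819, 0], [0, 0, 0, 0.571, -0.05, -0.819, 0], [0, 0, 0, 0.571, -0.05, -0.819, 0], [0, 0, 0, 0.571, -0.05, -0.819, 0], [0, 0, 0, 0.571, -0.05, -0.819, 0], [0, 0, 0, 0.571, -0.05, -0.819, 0], [0, 0, 0, 0.571, -0.05, -0.819, 0], [0, 0, 0, 0, 0, 0, 0]])

```text
t: 8.15
tool_pos: [0.5447, -0.1137, 0.1529]
tool_rot: [2.436, 1.223, 0.733]
contact_force: [10.2, -5.8, -9.4]
opening: 0.0171
```

```bash
python3 st.py
```

```text
t 8.15 q [-0.44 -0.43  2.25  0.29  0.76  0.04] op 0.0171
F face [  3.39  -4.92 -13.81] M face [-0.743 -0.446 -0.057]
grasp in face frame mm [ 2.1  2.  48.9] theta 1.019 tilt 0.12
```

Smooth. Next to about 0.42, then feel in small steps.

>>> carry_out(series=[[0, 0, 0, 0.571, -0.05, -0.819, 0], [0, 0, 0, 0.571, -0.05, -0.819, 0], [0, 0, 0, 0.571, -0.05, -0.819, 0], [0, 0, 0, 0.571, -0.05, -0.819, 0], [0, 0, 0, 0.571, -0.05, -0.819, 0], [0, 0, 0, 0.571, -0.05, -0.819, 0], [0, 0, 0, 0, 0, 0, 0]])

```text
t: 8.85
tool_pos: [0.5449, -0.1141, 0.1532]
tool_rot: [2.818, 0.47, 0.876]
contact_force: [11.5, -6.7, -10.2]
opening: 0.017
```

```bash
python3 st.py
```

```text
t 8.85 q [-0.44 -0.43  2.25  0.29  0.76  0.64] op 0.017
F face [  4.06  -5.62 -15.26] M face [-1.001 -0.633 -0.076]
grasp in face frame mm [ 2.4  1.6 48.9] theta 0.419 tilt 0.22
```

>>> carry_out(series=[[0, 0, 0, 0.23, -0.02, -0.33, 0], [0, 0, 0, 0.23, -0.02, -0.33, 0], [0, 0, 0, 0.23, -0.02, -0.33, 0], [0, 0, 0, 0, 0, 0, 0]])

```text
t: 9.25
tool_pos: [0.545, -0.1142, 0.1532]
tool_rot: [2.871, 0.304, 0.898]
contact_force: [12.8, -8.4, -10.9]
opening: 0.0169
```

```bash
python3 st.py
```

```text
t 9.25 q [-0.44 -0.43  2.25  0.29  0.76  0.76] op 0.0169
F face [  4.83  -7.25 -16.69] M face [-1.094 -0.613 -0.042]
grasp in face frame mm [ 2.5  1.5 48.9] theta 0.299 tilt 0.23
```

>>> carry_out(series=[[0, 0, 0, 0.23, -0.02, -0.33, 0], [0, 0, 0, 0.23, -0.02, -0.33, 0], [0, 0, 0, 0, 0, 0, 0]])

```text
t: 9.55
tool_pos: [0.545, -0.1143, 0.1532]
tool_rot: [2.901, 0.189, 0.911]
contact_force: [13.2, -6.7, -10.5]
opening: 0.017
```

```bash
python3 st.py
```

```text
t 9.55 q [-0.44 -0.43  2.25  0.29  0.76  0.84] op 0.017
F face [  5.25  -5.53 -16.46] M face [-1.13  -0.647 -0.046]
grasp in face frame mm [ 2.5  1.4 48.9] theta 0.219 tilt 0.25
```

>>> carry_out(series=[[0, 0, 0, 0.23, -0.02, -0.33, 0], [0, 0, 0, 0.23, -0.02, -0.33, 0], [0, 0, 0, 0, 0, 0, 0]])

```text
t: 9.85
tool_pos: [0.545, -0.1143, 0.1532]
tool_rot: [2.928, 0.073, 0.923]
contact_force: [13.5, -8.1, -11.0]
opening: 0.0172
```

```bash
python3 st.py
```

```text
t 9.85 q [-0.44 -0.43  2.25  0.29  0.76  0.93] op 0.0172
F face [  5.27  -6.87 -17.13] M face [-1.228 -0.67  -0.068]
grasp in face frame mm [ 2.5  1.4 48.9] theta 0.138 tilt 0.25
```

>>> carry_out(series=[[0, 0, 0, 0.23, -0.02, -0.33, 0], [0, 0, 0, 0.23, -0.02, -0.33, 0], [0, 0, 0, 0, 0, 0, 0]])

```text
t: 10.15
tool_pos: [0.545, -0.1144, 0.1532]
tool_rot: [2.95, -0.046, 0.933]
contact_force: [11.2, -8.3, -11.1]
opening: 0.0171
```

```bash
python3 st.py
```

```text
t 10.15 q [-0.44 -0.43  2.25  0.29  0.76  1.01] op 0.0171
F face [  3.35  -7.24 -15.95] M face [-1.273 -0.61  -0.067]
grasp in face frame mm [ 2.5  1.3 48.9] theta 0.058 tilt 0.26
```

>>> carry_out(series=[[0, 0, 0, 0.23, -0.02, -0.33, 0], [0, 0, 0, 0.23, -0.02, -0.33, 0], [0, 0, 0, 0, 0, 0, 0]])

```text
t: 10.45
tool_pos: [0.545, -0.1145, 0.1532]
tool_rot: [2.968, -0.166, 0.943]
contact_force: [13.2, -7.9, -10.2]
opening: 0.017
```

```bash
python3 st.py
```

```text
t 10.45 q [-0.44 -0.43  2.25  0.29  0.75  1.09] op 0.017
F face [  5.49  -6.71 -16.3 ] M face [-1.282 -0.604 -0.065]
grasp in face frame mm [ 2.6  1.2 48.9] theta 6.261 tilt 0.27
```

>>> carry_out(series=[[0, 0, 0, 0.23, -0.02, -0.33, 0], [0, 0, 0, 0.23, -0.02, -0.33, 0], [0, 0, 0, 0, 0, 0, 0]])

```text
t: 10.75
tool_pos: [0.545, -0.1146, 0.1532]
tool_rot: [-2.979, 0.287, -0.95]
contact_force: [12.6, -9.5, -11.2]
opening: 0.0169
```

```bash
python3 st.py
```

```text
t 10.75 q [-0.44 -0.43  2.25  0.29  0.75  1.17] op 0.0169
F face [  4.55  -8.35 -16.84] M face [-1.349 -0.561 -0.054]
grasp in face frame mm [ 2.5  1.2 48.9] theta 6.18 tilt 0.28
```

>>> carry_out(series=[[0, 0, 0, 0.23, -0.02, -0.33, 0], [0, 0, 0, 0.23, -0.02, -0.33, 0], [0, 0, 0, 0, 0, 0, 0]])

```text
t: 11.05
tool_pos: [0.545, -0.1146, 0.1532]
tool_rot: [-2.944, 0.402, -0.941]
contact_force: [12.4, -9.4, -10.9]
opening: 0.0171
```

```bash
python3 st.py; python3 -c "
from look import *
snap('wrist','w5.png')"
```

```text
t 11.05 q [-0.44 -0.43  2.25  0.29  0.75  1.25] op 0.0171
F face [  4.58  -8.29 -16.46] M face [-1.242 -0.715  0.231]
grasp in face frame mm [ 2.6  1.2 48.9] theta 6.101 tilt 0.28
```

View pics/w5.png

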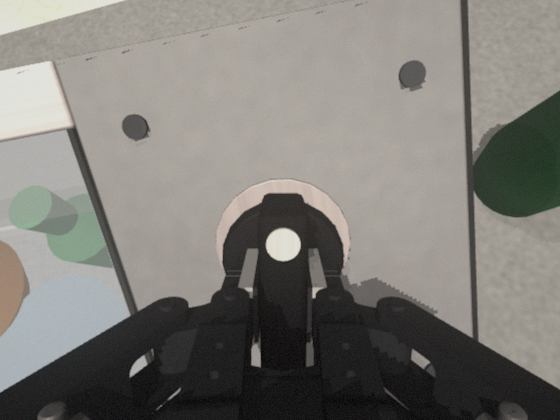

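>>> carry_out(series=[[0, 0, 0, 0.17, -0.015, -0.25, 0], [0, 0, 0, 0, 0, 0, 0]])

```text
t: 11.3
tool_pos: [0.545, -0.1145, 0.1532]
tool_rot: [-2.93, 0.443, -0.938]
contact_force: [13.2, -9.7, -12.8]
opening: 0.0176
```

```bash
python3 st.py
```

```text
t 11.3 q [-0.44 -0.43  2.25  0.29  0.75  1.28] op 0.0176
F face [  4.12  -8.53 -18.57] M face [-1.096 -0.857  0.659]
grasp in face frame mm [ 2.5  1.2 48.9] theta 6.072 tilt 0.29
```

>>> carry_out(series=[[0, -0.015, 0, -0.31, 0.03, 0.45, 0], [0, 0, 0, 0, 0, 0, 0], [0.055, -0.005, -0.08, 0, 0, 0, 0], [0.055, -0.005, -0.08, 0, 0, 0, 0], [0.055, -0.005, -0.08, 0, 0, 0, 0], [0, 0, 0, 0, 0, 0, 0]])

```text
t: 11.9
tool_pos: [0.5488, -0.115, 0.1481]
tool_rot: [-2.955, 0.365, -0.941]
contact_force: [0.5, -5.5, -0.7]
opening: 0.0172
```

```bash
python3 st.py
```

```text
t 11.9 q [-0.44 -0.41  2.24  0.29  0.74  1.22] op 0.0172
F face [ 0.45 -5.41 -1.15] M face [-1.063  0.282  0.114]
grasp in face frame mm [ 2.7  1.  42.5] theta 6.126 tilt 0.17
```

>>> carry_out(series=[[0.055, -0.005, -0.08, 0, 0, 0, 0], [0.055, -0.005, -0.08, 0, 0, 0, 0], [0.055, -0.005, -0.08, 0, 0, 0, 0], [0, 0, 0, 0, 0, 0, 0]])

```text
t: 12.3
tool_pos: [0.5529, -0.1154, 0.1421]
tool_rot: [-2.955, 0.365, -0.941]
contact_force: [-0.3, -6.5, -1.0]
opening: 0.0171
```

```bash
python3 st.py
```

```text
t 12.3 q [-0.43 -0.38  2.24  0.3   0.72  1.22] op 0.0171
F face [-0.35 -6.45 -1.01] M face [-1.06   0.262  0.119]
grasp in face frame mm [ 2.7  1.  35.2] theta 6.126 tilt 0.17
```

>>> carry_out(series=[[0.035, -0.003, -0.05, 0, 0, 0, 0], [0, 0, 0, 0, 0, 0, 0]])

```text
t: 12.5
tool_pos: [0.5534, -0.1154, 0.1417]
tool_rot: [-2.956, 0.363, -0.939]
contact_force: [-15.2, -5.0, 10.6]
opening: 0.0172
```

```bash
python3 st.py; python3 -c "
from look import *
snap('wrist','w6.png')"
```

```text
t 12.5 q [-0.43 -0.38  2.24  0.29  0.73  1.22] op 0.0172
F face [-5.98 -6.32 17.12] M face [-0.973  1.361  0.044]
grasp in face frame mm [ 2.9  1.  34.6] theta 6.127 tilt 0.12
```

View pics/w6.png

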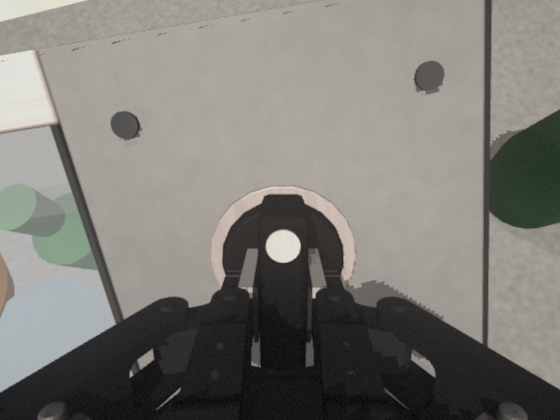

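>>> carry_out(series=[[-0.015, 0.001, 0.025, 0, 0, 0, 0], [0, 0, 0, 0, 0, 0, 1], [0, 0, 0, 0, 0, 0, 1], [0, 0, 0, 0, 0, 0, 1], [0, 0, 0, 0, 0, 0, 1], [0, 0, 0, 0, 0, 0, 1], [0, 0, 0, 0, 0, 0, 1], [0, 0, 0, 0, 0, 0, 1]])

```text
t: 13.35
tool_pos: [0.553, -0.1142, 0.1406]
tool_rot: [-2.953, 0.366, -0.938]
contact_force: [1.0, 0.9, 0.0]
opening: 0.0853
```

```bash
python3 st.py; python3 -c "
from look import *
snap('wrist','w7.png')"
```

```text
t 13.35 q [-0.43 -0.38  2.24  0.3   0.72  1.22] op 0.0853
F face [ 0.8   0.99 -0.52] M face [-0.062  0.252 -0.029]
grasp in face frame mm [ 1.9  2.2 34. ] theta 6.125 tilt 0.01
```

View pics/w7.png

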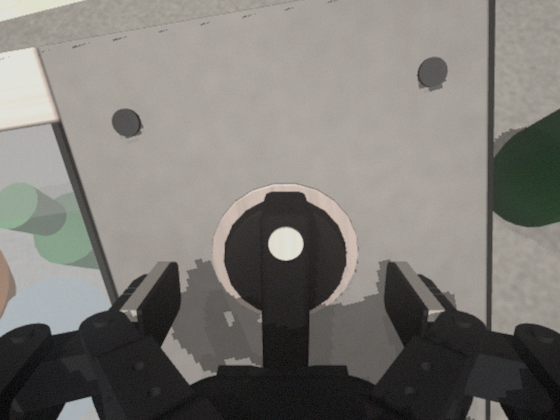

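Free of the knob. Retreat along the axis.

>>> carry_out(series=[[-0.4, 0.035, 0.573, 0, 0, 0, 1], [-0.4, 0.035, 0.573, 0, 0, 0, 1], [-0.4, 0.035, 0.573, 0, 0, 0, 1], [-0.4, 0.035, 0.573, 0, 0, 0, 1], [-0.4, 0.035, 0.573, 0, 0, 0, 1], [-0.4, 0.035, 0.573, 0, 0, 0, 1], [-0.4, 0.035, 0.573, 0, 0, 0, 1], [0, 0, 0, 0, 0, 0, 1], [0, 0, 0, 0, 0, 0, 1]])

```text
t: 14.3
tool_pos: [0.4831, -0.1083, 0.241]
tool_rot: [-2.953, 0.366, -0.939]
contact_force: [0.6, -0.4, -1.0]
opening: 0.0852
```

```bash
python3 - <<'E'
exec(open('st.py').read())
o=ctrl.get_obs();p,_=snap("wrist","w8.png",["knob_seat","knob_grip"]);p=wcam(o,p);f=p["frame"].copy()
t=-.16;b=np.array([[.035,.009],[.035,-.009],[-.035,-.009],[-.035,.009]])
M=np.array([[np.cos(t),-np.sin(t)],[np.sin(t),np.cos(t)]])
A=S+K@np.array([.0018,.0012,0])
for h,c in((.048,(0,255,255)),(.062,(0,0,255))):
  pts=np.array([proj(p,A+K@np.r_[M@q,h]) for q in b]);cv2.polylines(f,[pts.astype(int)],True,c,1)
cv2.imwrite("pics/w8o.png",f)
snap("scene","s8.png",["vase","bowl","beaker"])
E
```

```text
t 14.3 q [-0.51 -0.73  2.28  0.27  1.03  1.24] op 0.0852
F face [-0.09 -0.33 -1.16] M face [-0.012  0.266  0.026]
grasp in face frame mm [  2.    2.  156.4] theta 6.125 tilt 0.05
wrist knob_seat [283.5 193.1] 0.89 1
wrist knob_grip [283.9 199.6] 0.69 1
scene vase [209.7 207. ] 0.75 1
scene bowl [360.7 205.3] 0.65 1
scene beaker [232.5 168.9] 0.79 2
```

View pics/w8o.png

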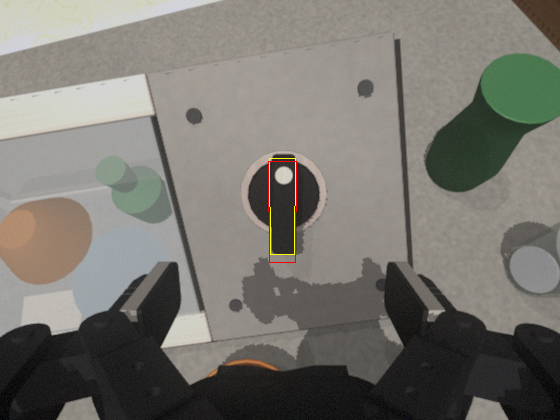

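View pics/s8.png

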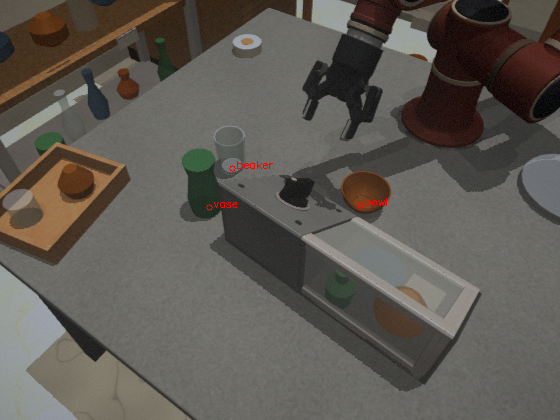

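The bar runs in the image from (284,155) to (283,254). That matches the "in" outline (yellow) at -0.16 rad. All the glassware is where it was, so I am handing in.

```bash
python3 -c "
from station import ctrl
print(ctrl.finish_job())"
```

```text
the job is handed in; nothing more can be done
None
```

I locked the case and handed the job in at about 14.5 s of the 58 s allowed. The hand-in gives no verdict, so the result rests on my own checks.

- **Pull:** I gripped the bar at about 2.17 rad and pulled it out to its stop. The pull force rose to about 30 N there, after about 14 mm of travel.
- **Turn:** I turned it clockwise until the stop was felt at about -0.17 rad, where the turning moment rose from -0.06 to 0.66 N m. Then I eased off to about -0.16 rad.
- **Push in:** It went in without blocking over 14.3 mm and met the end with about 17 N. I then let go and backed off about 120 mm.

**Last checks:** The wrist picture fits the bar fully in at -0.16 rad. The gripper touches nothing, with contact force about 1 N, which is noise level. The vase, bowl and beaker look unmoved in the scene camera.

**Disagreements:**
- In the first scene picture, the network's mark for the bowl fell on the knob, so I used the pictures to place the bowl.
- The estimates of the knob seat differed by up to 10 mm in y between the case edges and the networks. The wrist picture put the seat between them, and the grasp was set from that.

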